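# Drop the guard and hold the index plunger out

### The arm

A 6-joint arm with a two-finger parallel gripper is mounted at the origin on a cart in front of the work surface, level with it; the furniture and walls round the work are solid. World frame = base frame: x ahead of the robot, y to its left, z up, the work surface at z = 0. Lengths are in mm, angles in rad, forces in N, time in s.
With the tool pointing down it reaches from about 375 to 975 mm from the base axis. Payload 3.8 kg.
Tool frame: the origin (TCP) lies midway between the tips of the shut fingers; the grasp point (between the pads) lies 19 mm behind it; z points along the fingers, y is the direction in which the jaws open and shut (so a half turn about z gives the same grasp; the last joint's range is limited). The gripper opens to 85 mm and grips with 20 to 120 N. Pads are 22 mm wide; open, the fingers measure 114 mm over their backs; the gripper's body (76 mm by 85 mm) begins 54 mm behind the grasp point. The pads swing forward as they close: fully open they stand 13 mm farther back than shut.
Start: joints at [-1.316, 0.264, 1.604, -0, 1.274, -0.037], TCP at [194.176, -646.462, 231.28] pointing down, gripper open.
Joint ranges: [-2.63, 2.63], [-0.94, 2.18], [0.31, 2.57], [-1.31, 4.45], [0, 2.66], [-2.55, 2.55]. Speed limits (rad/s): [2.57, 2.57, 3.14, 3.14, 3.14, 3.14].

### API

Orientations are given as [roll, pitch, yaw] about the fixed x, y, z axes, in that order (R = Rz(yaw) Ry(pitch) Rx(roll)).
In Python, from workcell import env, optics, job gives the robot as it stands.
- The arm moves only by the tool move_arm, never from a script. Its argument "series" is a list that holds one entry, the list of rows, each a list of 7 numbers: the shift along the world's x, y, z in m, then the turn, a rotation vector about the world's x, y, z in degrees, then the gripper command: -1 is shut, 1 is fully open, values between are in proportion. In form: [[[x, y, z, rx, ry, rz, hand], ...]]. A call has exactly 10 rows; each row is the pose to reach, as a shift and turn from the pose measured when the call began; what a row does not reach only later rows make up. A row lasts 1/12 s, in which the tool goes at most 41.7 mm and 7.16 degrees, less where a joint would pass 70% of its speed; a pose out of reach is approached as far as the arm can. A call with a gripper value outside its range is refused whole. The fingers move at their own pace and stop on an object; "grip_force" is the grip in N (left out, the last holds). Time passes only in rows, so rows that repeat a pose let the fingers close, or fill a call up. It gives the time, the measured TCP pose, the force and the opening at its end, in the units of the state.
- env.observe(): the state, without advancing time (a new reading comes with each control period).
- optics.capture(name): name is "scene" or "side" or "wrist"; returns a dict with "img" (400x640x3 uint8, red, green, blue), "fx", "fy", "cx", "cy" (pixels), "R" (3x3) and "t" (3): a world point X has camera coordinates R X + t. Camera axes: x right, y down, z forward; pixel columns grow to the right and rows downward; lengths in mm; the calibration is good to about 2 mm. A picture is of the moment at which its call begins. There is no depth.
- job.finish_job(): hands the job in, once; it reports no verdict.
The state is a dict: "time_s": time; "joint_positions": joint angles; "joint_vel": joint speeds; "effort": joint torques, N m; "tcp_pos": TCP position; "eef_rot": TCP orientation; "force": force on the tool from outside, world axes, zero at the start; "ft_torque": the same for the moment, N m; "grip_width": finger opening in mm.
Only numpy, scipy, OpenCV 4.12 (cv2) and the standard library are available. Lean on these libraries where they do the work, as an engineer would, in place of code of your own. Each camera call takes 0.05 s, during which the arm holds its last target.

### The job

Unlock the dividing fixture on the bench so that its index disc can be turned: slide the raised guard screen, which has a bar handle, all the way down and leave it down, then take the knob of the sprung index plunger behind it, pull it straight out to its stop and keep it there. Leave the plunger alone until the guard is down, do not disturb the loose things around the fixture, and finish while still gripping the knob and holding the plunger fully out.

Things in the scene. Friction and masses are not known exactly. Their poses are not given: they have to be found in the camera images.
- fixture (a point): Dividing fixture, fixed on the bench: grey base 175x240x12, upright disc 110 mm across with 12 holes, in front of it a dark bracket 36 wide, 155 high carrying the plunger, and nearest the robot a screen between two posts 150 high, 208 apart inside. Point: on the bench below the plunger, 31 behind the screen. x points from front (screen) to back (disc), y left, z up; turned about z at each start.
- guard_handle (a point): Centre of the screen's bar handle: level dark bar 12 mm thick, 110 long along the fixture's y, its centre 46 in front of the screen's face (clear gap 40), bent back to the screen's top rail at both ends. The screen (8 thick, 212 wide, 70 high, aluminium frame, clear pane) reaches 7 above this point. Fully down, the point is 81 above the bench. Axes as the fixture's.
- guard (a joint): Height of the guard screen above its lowest position, in m: 0 fully down, 0.075 fully up (then it stands right in front of the plunger knob). It weighs 0.35 kg and stays where it is left by friction; about 4 N moves it down, about 11 N up.
- plunger_knob (a point): Middle of the plunger knob's grip: knurled cylinder lying along the fixture's x, 24 mm across, 26 long, with a rim 32 across, 4 thick at its front; axis 135 above the bench; at rest 3 behind the fixture point. Pulls out along the fixture's -x. Behind the grip 10 of free neck (13 across), then the bracket. Nothing above it, nor within 90 beside it, once the screen is down. Axes as the fixture's.
- plunger (a joint): How far the plunger is pulled out, in m: 0 seated in the disc's hole, 0.018 at its stop; the pin is out of the hole from 0.009. A spring draws it back in with 5 N at 0, rising to 11 N at the stop; it returns when let go. Mind the wall shelf with a tray above and beyond the fixture: from about 0.6 m ahead of the robot's base and 0.47 m above the bench; tilting the wrist towards the robot clears it.
- tape_roll: Bystander: roll of black tape lying flat, 66 mm across, 19 mm high, loose; origin at the centre of its underside.
- bearing: Bystander: ball bearing lying flat, 52 mm across, 15 mm high, loose; origin at the centre of its underside.
- driver1: Bystander: screwdriver with red handle lying flat, 160 mm long, 25 mm thick, loose; origin at the centre of its underside.
- gear_small: Bystander: small toothed gear lying flat, 56 mm across, 28 mm high, loose; origin at the centre of its underside.

How it is judged (in metres and radians):
On the way, in this order (a step that is already met when the one before it is completed fails the run):
1. the guard is fully down, the plunger still seated (value of joint each of guard, plunger below 0.006 m), for 0.2 s.
2. the plunger is pulled fully out (value of joint plunger above 0.0155 m), for 0.2 s.
At the end, for the whole second after the job is handed in: The guard is within 6 mm of fully down, the plunger is held by the fingers (more than 3 N) at least 15.5 mm out of its 18 mm travel, and no bystander has moved 20 mm or more (value of joint guard below 0.006 m and value of joint plunger above 0.0155 m and contact force between the fingers and plunger above 3 N and distance of each of tape_roll, gear_small, bearing, driver1 from where it was at the start of the episode below 0.02 m); the arm keeps its last pose, push and grip.
It fails at once if the plunger is pulled (over 6 mm) while the guard is still up (over 10 mm) (value of joint plunger above 0.006 m and value of joint guard above 0.01 m).
It fails at once if a bystander is pushed 20 mm or more (distance of any of tape_roll, gear_small, bearing, driver1 from where it was at the start of the episode above 0.02 m).
It also fails if it takes over 38 s, if anything falls off the work surface, if the arm or the gripper's body presses on something with over 40 N, if the wrist force passes 120 N, or if a joint passes its speed limit or range.

## Working session

There is one attempt and no reset: what is moved stays moved. The work goes in short steps, Python scripts to look and compute and a tool call to move; the robot and the scene stay as the last step left them, time stands still between calls to the robot, and variables do not carry over. Pictures are saved under pics/ and viewed, and the job is handed in when it is done.

Besides the shell and the picture viewer there is one more tool, called after "Call:" by a JSON object that holds its "name" and its "arguments". move_arm: Moves the arm, as the interface text tells. Its arguments: {"type":"object","properties":{"series":{"type":"array","items":{"type":"array","items":{"type":"array","items":{"type":"number"}}}},"grip_force":{"type":"number"}},"required":["series"]}

```bash
mkdir -p pics; ls
python3 - <<'E'
from workcell import env, optics, job
import cv2
s=env.observe()
for k in s: print(k,s[k])
for n in ["scene","side","wrist"]:
    c=optics.capture(n); cv2.imwrite(f"pics/{n}0.png",c["img"][:,:,::-1]); print(n,c["fx"],c["cx"],c["cy"],c["R"],c["t"])
E
```

```text
pics
time_s 0.0
joint_positions [-1.31589965e+00  2.64783919e-01  1.60542722e+00  1.94056353e-05
  1.27369237e+00 -3.68755769e-02]
joint_vel [-0.00068618 -0.00027853 -0.002242   -0.0004955   0.00036207 -0.0007937 ]
effort [-1.67031849e-03 -5.15101790e+01 -3.67310286e+01 -1.15591329e-04
  1.25000239e-02  4.47764705e-06]
tcp_pos [ 193.99318262 -645.73325227  229.91256362]
eef_rot [-3.13928406e+00 -1.03724169e-04  2.91766432e-01]
force [-0.35461817 -0.0488914   0.078549  ]
ft_torque [-0.00636547 -0.01552375 -0.02134654]
grip_width 85.4326003399273
scene 457.47638109418205 317.2880563411889 202.9101363498671 [[-0.44053068 -0.89770582  0.00754845]
 [-0.65452518  0.31541721 -0.68710172]
 [ 0.6144343  -0.30763003 -0.72652202]] [281.1179187  406.84221146 909.99415478]
side 379.99532292433787 321.6977016147386 207.61572399867845 [[ 0.96237167 -0.27162472 -0.00779553]
 [-0.17952726 -0.61400971 -0.76861046]
 [ 0.20398707  0.74108844 -0.6396696 ]] [-517.68987315  202.82001947  761.94443956]
wrist 301.6415320898618 323.7899582404855 192.07427005205173 [[ 0.28771834 -0.95771361 -0.00167309]
 [-0.91700791 -0.27599251  0.28796637]
 [-0.27625107 -0.08131897 -0.95763906]] [-674.49254539  -37.88595979  378.83297354]
```

View pics/scene0.png

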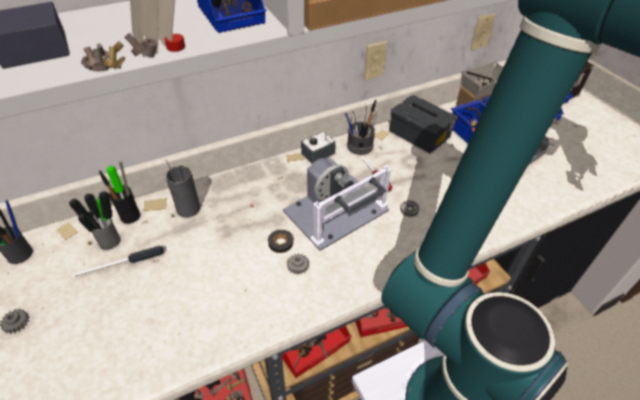

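View pics/side0.png

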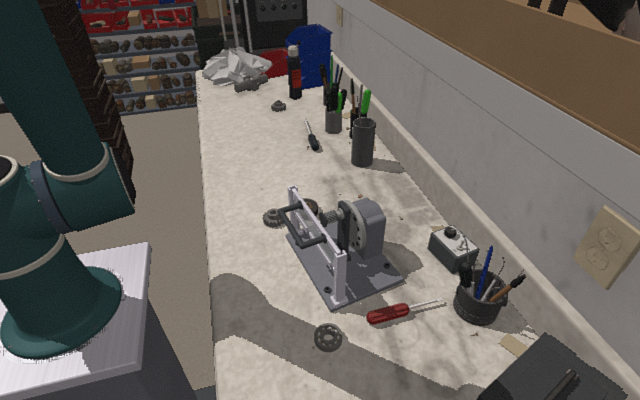

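View pics/wrist0.png

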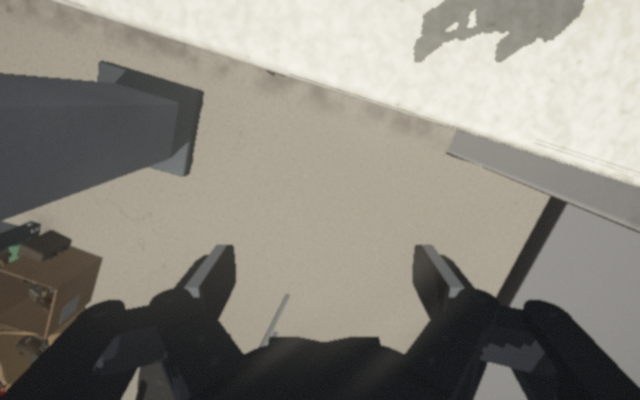

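Run:
```python
import cv2
a=cv2.imread("pics/scene0.png")[140:290,240:440]; cv2.imwrite("pics/sc1.png",cv2.resize(a,None,fx=4,fy=4,interpolation=2))
a=cv2.imread("pics/side0.png")[170:360,240:440]; cv2.imwrite("pics/sd1.png",cv2.resize(a,None,fx=3,fy=3,interpolation=2) if 0 else cv2.resize(a,(800,760),interpolation=2)[0:600])
```

```text
(no output)
```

View pics/sc1.png

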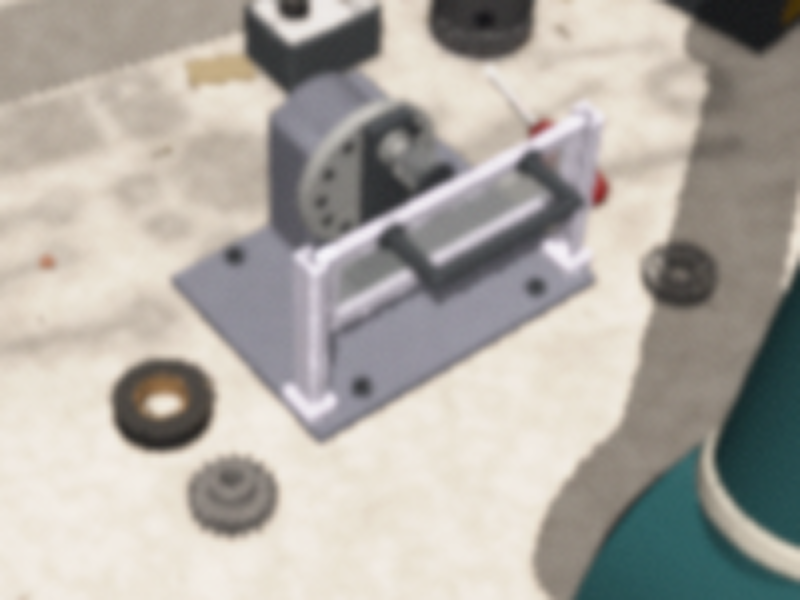

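View pics/sd1.png

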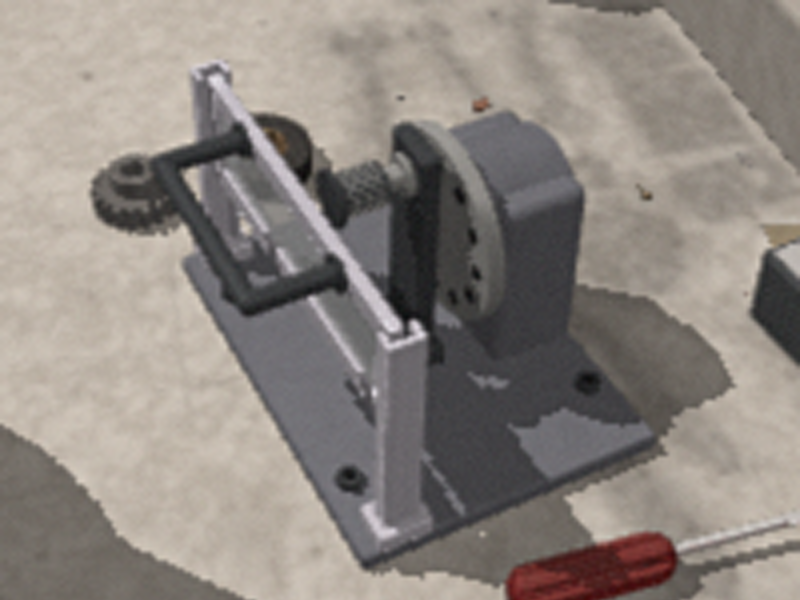

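```bash
cat > h.py <<'E'
import numpy as np, cv2
from scipy.optimize import least_squares
from workcell import env, optics
def cal(n):
    c=optics.capture(n); K=np.array([[c["fx"],0,c["cx"]],[0,c["fy"],c["cy"]],[0,0,1]])
    return c["img"],K@np.c_[c["R"],np.array(c["t"]).reshape(3)]
def pr(P,X):
    q=P@np.append(X,1); return q[:2]/q[2]
def tri(P1,u1,P2,u2):
    X=cv2.triangulatePoints(P1,P2,np.array(u1,float).reshape(2,1),np.array(u2,float).reshape(2,1)); return (X[:3]/X[3]).ravel()
E
python3 - <<'E'
from h import *
_,Ps=cal("scene");_,Pd=cal("side")
for n,u,v in [("hL",(349.2,209.2),(280.5,211.2)),("hR",(383.7,188.7),(300,243.7)),("baseFL",(320,249.2),(286.2,235.5))]:
    X=tri(Ps,u,Pd,v); print(n,X, pr(Ps,X)-u, pr(Pd,X)-v)
F=None
def W(p,q):
    c,s=np.cos(p[2]),np.sin(p[2]); return np.array([p[0]+c*q[0]-s*q[1],p[1]+s*q[0]+c*q[1],q[2]])
def res(p):
    h=-81; bf=p[3]; z=81+p[4]
    obs=[(Ps,(h,49,z),(349.2,209.2)),(Ps,(h,-49,z),(383.7,188.7)),(Pd,(h,49,z),(280.5,211.2)),(Pd,(h,-49,z),(300,243.7)),
    (Ps,(bf,120,6),(320,249.2)),(Ps,(bf+175,120,12),(283.75,210)),(Ps,(bf,-120,12),(388,210.75)),
    (Pd,(bf,-120,6),(331.75,310.5)),(Pd,(bf+175,-120,12),(403.75,281.2)),(Pd,(bf,120,12),(286.2,235.5)),
    (Pd,(-14,0,135),(322.5,220))]
    return np.concatenate([pr(P,W(p,q))-u for P,q,u in obs])
r=least_squares(res,[550,-100,0,-70,75],loss="soft_l1",x_scale=[10,10,.1,10,10])
print(r.x, np.degrees(r.x[2])); print(res(r.x).reshape(-1,2).round(1))
p=r.x
print("handle",W(p,(-81,0,156)),"knob",W(p,(3,0,135)))
E
```

```text
hL [454.10748005   7.57485247 141.78048761] [-0.10705087 -0.13106264] [-0.20067535  0.20351782]
hR [471.00189403 -98.63112697 148.21063334] [0.16239519 0.19049872] [ 0.34701093 -0.3454144 ]
baseFL [470.35557464  75.0279267    6.59768143] [-0.13040054 -0.15073102] [-0.21860388  0.21584384]
[ 5.42938318e+02 -3.28256312e+01  1.70130665e-01 -5.43118422e+01
  6.42410168e+01] 9.747769052831432
[[ 2.  -2.1]
 [-1.4  1.4]
 [ 0.6  0.6]
 [ 0.2 -0.7]
 [-0.3  0.5]
 [-1.4 -2.7]
 [ 1.9 -2.6]
 [-1.7  2. ]
 [ 1.1 -1.4]
 [-1.  -1.7]
 [-0.8  0.5]]
handle [463.10774288 -46.53983267 156.        ] knob [545.89500568 -32.31769786 135.        ]
```

```bash
cat > ov.py <<'E'
from h import *
import sys
def W(p,q):
    c,s=np.cos(p[2]),np.sin(p[2]); return np.array([p[0]+c*q[0]-s*q[1],p[1]+s*q[0]+c*q[1],q[2]])
def overlay(p,tag):
    bf=p[3]; z=81+p[4]
    L=[]
    def box(x0,x1,y0,y1,z0,z1,col):
        c=[(x,y,zz) for x in(x0,x1) for y in(y0,y1) for zz in(z0,z1)]
        for i in range(8):
            for j in range(i):
                if sum(a!=b for a,b in zip(c[i],c[j]))==1: L.append((c[i],c[j],col))
    box(bf,bf+175,-120,120,0,12,(0,0,255))
    box(-35,-27,-106,106,z-63,z+7,(0,255,0))
    box(-87,-75,-55,55,z-6,z+6,(255,0,0))
    for s in (1,-1): L.append(((-31,104*s,12),(-31,104*s,150),(255,255,0)))
    for x,r in ((-10,16),(-14,16),(-10,12),(16,12)):
        a=np.linspace(0,2*np.pi,20); pts=[(x,r*np.cos(t),135+r*np.sin(t)) for t in a]
        L.extend((u,v,(0,255,255)) for u,v in zip(pts,pts[1:]))
    for n,(x0,x1,y0,y1) in dict(scene=(270,410,150,255),side=(270,415,180,320)).items():
        im,P=cal(n); k=5 if n=="scene" else 4
        I=cv2.resize(im[y0:y1,x0:x1,::-1],None,fx=k,fy=k,interpolation=2)
        cv2.imwrite(f"pics/{tag}_{n}_raw.png",I); I=I.copy()
        f=lambda q:tuple(int(round(v)) for v in ((pr(P,W(p,q))+.5-np.array([x0,y0]))*k))
        for a,b,c in L: cv2.line(I,f(a),f(b),c,1,cv2.LINE_AA)
        cv2.imwrite(f"pics/{tag}_{n}.png",I)
E
python3 - <<'E'
from ov import *
overlay([542.9,-32.8,.170,-54.3,64],"o1")
E
```

```text
(no output)
```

View pics/o1_scene.png

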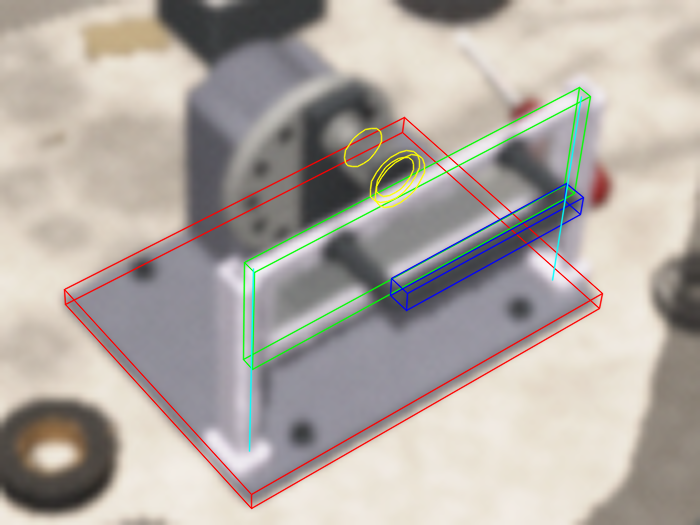

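View pics/o1_side.png

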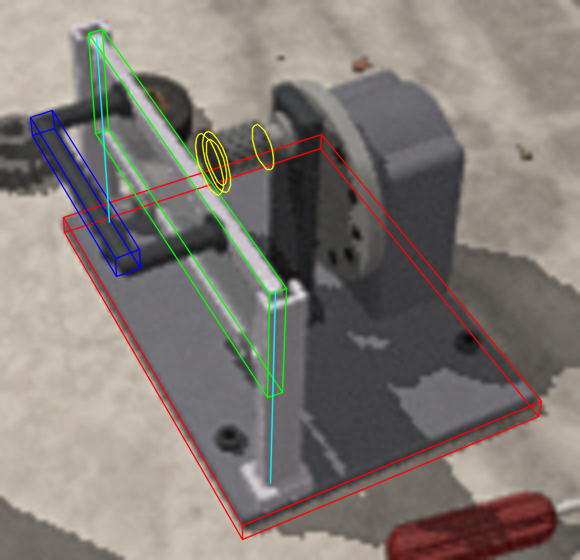

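Run:
```python
import cv2
a=cv2.imread("pics/scene0.png")[175:255,310:410]; cv2.imwrite("pics/z1.png",cv2.resize(a,None,fx=7,fy=7,interpolation=2))
a=cv2.imread("pics/side0.png")[180:260,270:370]; cv2.imwrite("pics/z2.png",cv2.resize(a,None,fx=7,fy=7,interpolation=2))
a=cv2.imread("pics/side0.png")[240:320,310:410]; cv2.imwrite("pics/z3.png",cv2.resize(a,None,fx=7,fy=7,interpolation=2))
```

```text
(no output)
```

View pics/z1.png

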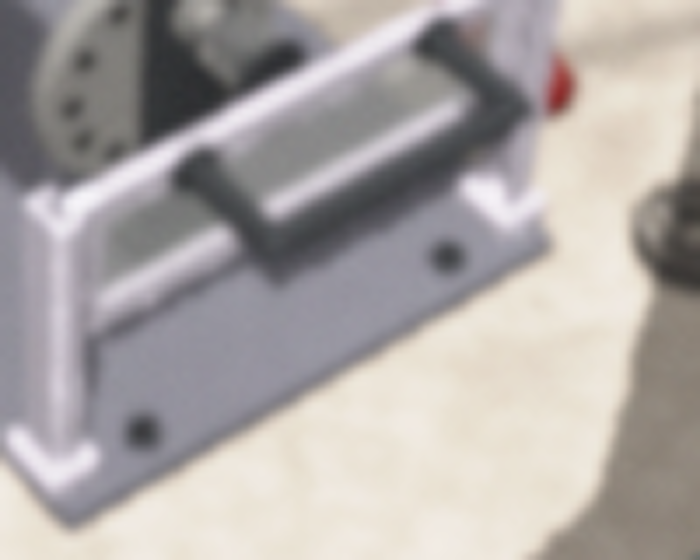

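View pics/z2.png

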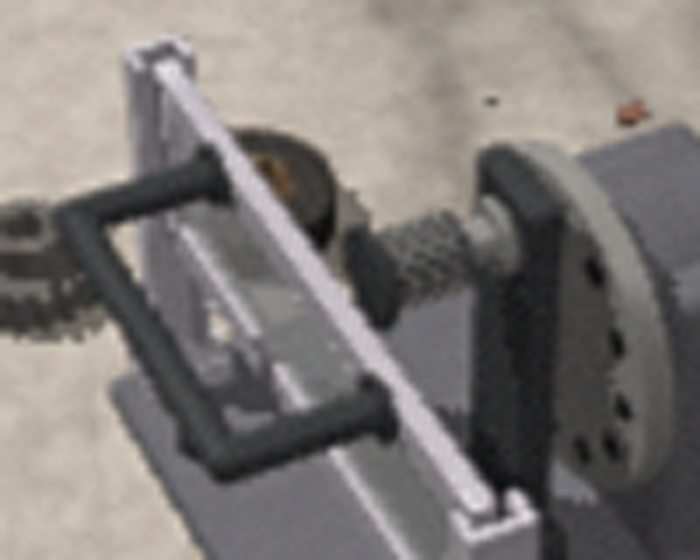

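View pics/z3.png

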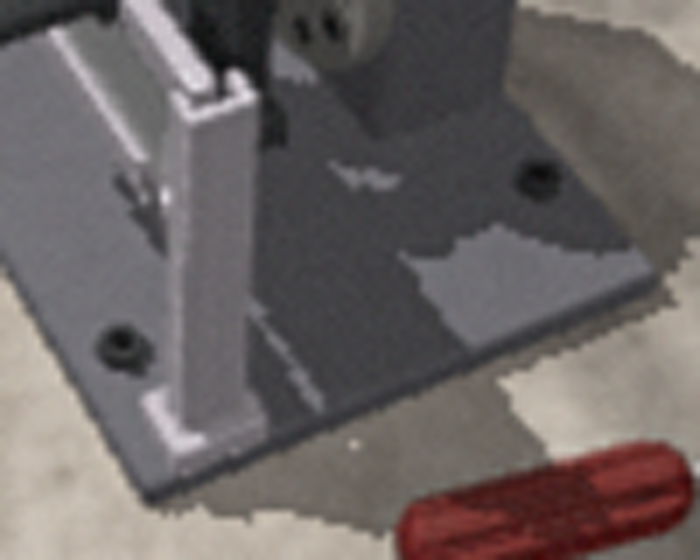

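```bash
cat > fit.py <<'E'
from ov import *
_,Ps=cal("scene");_,Pd=cal("side")
def res(p,full=True,hx=-81):
    bf=p[3]; z=81+p[4]
    obs=[(0,(hx,49,z),(348.4,210.5)),(0,(hx,-49,z),(382.1,190.9)),(1,(hx,49,z),(281.6,210.6)),(1,(hx,-49,z),(300.9,244.1)),
    (0,(bf,120,12),(319.5,248.1)),(0,(bf,-120,12),(387.8,208.8)),
    (1,(bf,-120,12),(330.9,309.5)),(1,(bf+175,-120,12),(403.1,277.9)),(1,(bf,120,12),(285.9,234.5)),
    (1,(-12,0,135),(322.6,218.4)),(1,(3,0,135),(330.2,217)),(0,(-13,0,135),(348,183.4)),
    (1,(-31,104,z+7),(293.8,188.8)),(1,(-31,-104,z+7),(338.8,252.1))]
    r=[pr((Ps,Pd)[c],W(p,q))-u+p[5+2*c:7+2*c] for c,q,u in obs]
    return np.concatenate(r+[np.array(p[5:9])/1.0]) if full else np.array(r)
for hx in(-81,-77):
    r=least_squares(res,[550,-40,0.15,-70,65,0,0,0,0],loss="soft_l1",x_scale=[10,10,.1,10,10,1,1,1,1],kwargs=dict(hx=hx))
    p=r.x; print(hx,r.cost,p.round(2),np.degrees(p[2]))
    print(res(p,False,hx).round(1).tolist())
    print("handle",W(p,(hx,0,81+p[4])),"knob",W(p,(3,0,135)))
    if hx==-81: overlay(p,"o2")
E
python3 fit.py
```

```text
-81 8.903374037253837 [ 5.4452e+02 -2.9490e+01  1.8000e-01 -5.5060e+01  5.9080e+01  8.0000e-02
 -1.1000e-01  2.0000e-02  2.0000e-02] 10.073203724464554
[[1.4, -2.0], [-1.4, 0.5], [0.1, 2.2], [0.1, -0.3], [-0.7, 0.4], [0.9, -0.8], [-0.5, -0.3], [1.5, 0.4], [-0.8, -1.4], [0.4, 0.6], [-0.5, -0.2], [-0.2, 1.9], [0.1, -0.0], [0.2, -0.2]]
handle [464.76392866 -43.66170957 140.07980596] knob [547.46907608 -28.96958278 135.        ]
-77 11.586437386795987 [ 5.4322e+02 -2.9850e+01  1.8000e-01 -5.3830e+01  5.8710e+01  6.0000e-02
  3.0000e-02  1.0000e-01 -1.2000e-01] 10.03169949335206
[[0.7, -2.5], [-2.1, 0.1], [1.4, 1.8], [1.5, -0.8], [-0.7, 0.5], [1.0, -0.6], [-0.5, -0.3], [1.6, 0.3], [-0.7, -1.5], [-0.1, 0.7], [-1.0, -0.1], [0.2, 2.3], [-0.4, 0.1], [-0.4, 0.1]]
handle [467.39373246 -43.25867759 139.70599881] knob [546.17065483 -29.32323708 135.        ]
```

```bash
sed -i 's/(hx,49,z)/(hx,54,z)/g; s/(hx,-49,z)/(hx,-54,z)/g' fit.py; python3 fit.py
```

```text
-81 6.870646161312535 [ 5.4439e+02 -2.9180e+01  1.7000e-01 -5.4880e+01  5.9240e+01  2.0000e-01
  2.0000e-02  1.1000e-01  2.0000e-02] 9.953586741549936
[[-0.3, -1.0], [0.2, -0.2], [-0.8, 0.5], [1.0, 1.2], [-0.9, 0.5], [1.0, -0.6], [-0.6, -0.4], [1.5, 0.3], [-0.7, -1.6], [0.3, 0.5], [-0.6, -0.2], [-0.2, 2.1], [0.1, -0.2], [0.0, -0.4]]
handle [464.61135463 -43.17621685 140.24025712] knob [547.3469947  -28.65678633 135.        ]
-77 9.290597597260323 [ 5.4295e+02 -2.9770e+01  1.8000e-01 -5.3600e+01  5.8920e+01  2.6000e-01
  2.1000e-01  2.4000e-01 -1.8000e-01] 10.047529948515283
[[-0.7, -1.4], [-0.3, -0.6], [0.5, 0.3], [2.5, 0.8], [-0.6, 0.7], [1.2, -0.4], [-0.4, -0.5], [1.7, 0.2], [-0.6, -1.6], [-0.1, 0.7], [-1.0, -0.1], [0.4, 2.6], [-0.4, 0.0], [-0.4, -0.1]]
handle [467.12605354 -43.20052235 139.92217622] knob [545.89912263 -29.24331682 135.        ]
```

View pics/o2_scene.png

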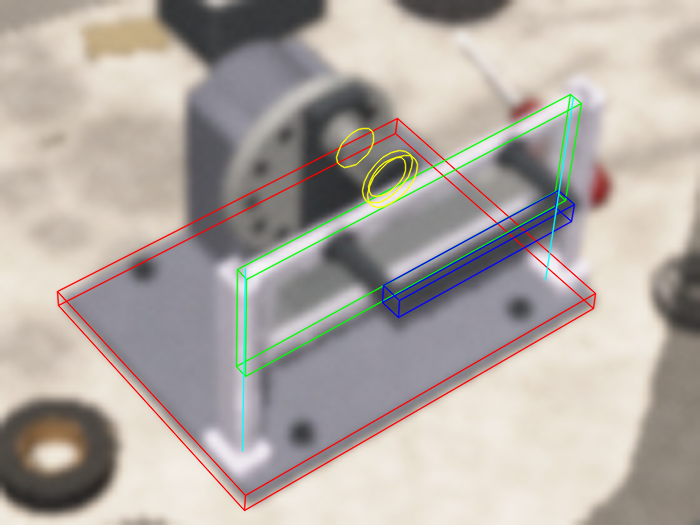

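View pics/o2_side.png

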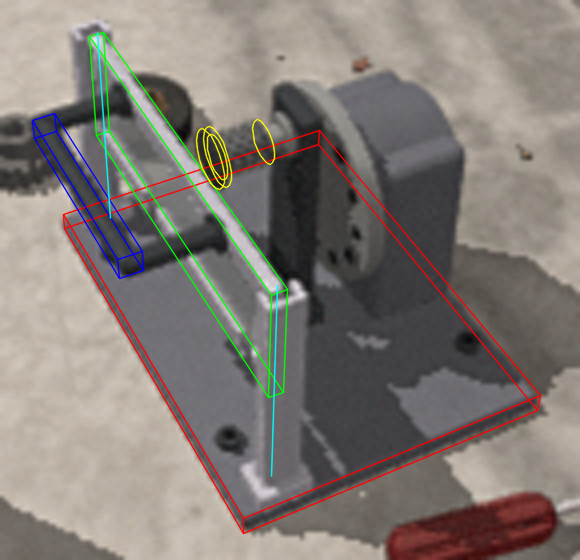

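Call:
{"name": "move_arm", "arguments": {"series": [[[0.018, 0.04, 0, 0, 0, -1, -1], [0.036, 0.08, 0, 0, 0, -2, -1], [0.054, 0.12, 0, 0, 0, -3, -1], [0.072, 0.16, 0, 0, 0, -4, -1], [0.09, 0.2, 0, 0, 0, -5, -1], [0.106, 0.236, 0, 0, 0, -6, -1], [0.122, 0.272, 0, 0, 0, -6.8, -1], [0.138, 0.308, 0, 0, 0, -6.8, -1], [0.154, 0.344, 0, 0, 0, -6.8, -1], [0.17, 0.378, 0, 0, 0, -6.8, -1]]], "grip_force": 40}}

```text
time_s: 1.58
tcp_pos: [364.5, -266.4, 231.7]
eef_rot: [3.141, -0.001, 0.173]
force: [0.7, -0.8, 0.1]
grip_width: -0.0
```

Call:
{"name": "move_arm", "arguments": {"series": [[[0.016, 0.036, 0, 0, 0, 0, -1], [0.032, 0.072, 0, 0, 0, 0, -1], [0.048, 0.108, 0, 0, 0, 0, -1], [0.064, 0.144, 0, 0, 0, 0, -1], [0.08, 0.18, 0, 0, 0, 0, -1], [0.094, 0.21, -0.01, 0, 0, 0, -1], [0.1, 0.223, -0.025, 0, 0, 0, -1], [0.1, 0.223, -0.04, 0, 0, 0, -1], [0.1, 0.223, -0.05, 0, 0, 0, -1], [0.1, 0.223, -0.05, 0, 0, 0, -1]]]}}

```text
time_s: 2.42
tcp_pos: [462.6, -43.0, 179.2]
eef_rot: [-3.141, 0.004, 0.174]
force: [-1.0, -1.9, -0.4]
grip_width: -0.2
```

Run:
```python
from h import *
print(env.observe()["tcp_pos"])
for n in ["side","wrist"]:
    im,P=cal(n); a=im[:,:,::-1]
    if n=="side": a=cv2.resize(a[130:330,210:450],None,fx=3,fy=3,interpolation=2)
    cv2.imwrite(f"pics/{n}2.png",a)
im,P=cal("wrist");
```

```text
[462.59993997 -42.98659267 179.18803836]
```

View pics/side2.png

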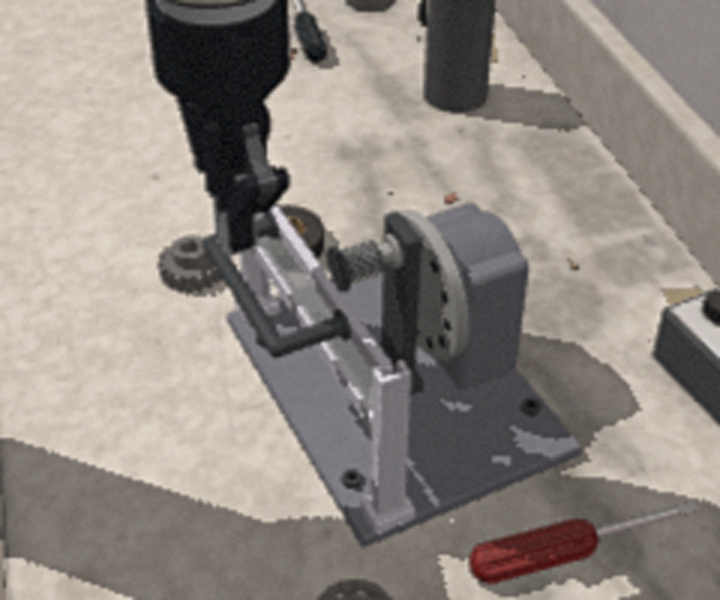

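View pics/wrist2.png

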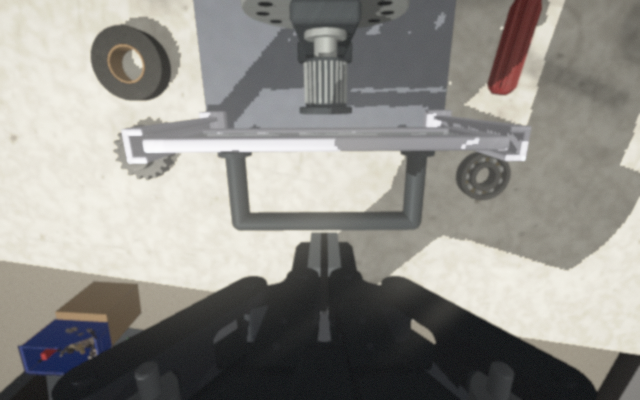

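```bash
cat > fit2.py <<'E'
from ov import *
import pickle
im,Pw=cal("wrist")
obs=[]
def res(p,full=True,hx=-81):
    z=81+p[3]; hl=p[4]
    obs=[((hx,hl,z),(240,220)),((hx,-hl,z),(413,220)),
     ((-14,16,135),(300,109)),((-14,-16,135),(353,109)),((-10,12,135),(304,104)),((-10,-12,135),(348,104)),((16,12,135),(307,58)),((16,-12,135),(347,58))]
    r=[pr(Pw,W(p,q))-u for q,u in obs]
    return np.concatenate(r) if full else np.array(r)
for hx in(-81,-77):
  for fix in (59,62,65,75):
    r=least_squares(lambda q:res([q[0],q[1],q[2],fix,q[3]],True,hx),[545,-30,0.17,54],loss="soft_l1",x_scale=[10,10,.1,10])
    p=[*r.x[:3],fix,r.x[3]]; print(hx,fix,round(r.cost,2),np.round(p,3)); 
    print("  handle",W(p,(hx,0,81+p[3])).round(1),"knob",W(p,(3,0,135)).round(1),res(p,False,hx).round(0).tolist())
E
python3 fit2.py
```

```text
-81 59 10.49 [ 5.45188e+02 -3.25640e+01  1.72000e-01  5.90000e+01  5.67500e+01]
  handle [465.4 -46.4 140. ] knob [548.1 -32.1 135. ] [[-0.0, -3.0], [-0.0, -3.0], [0.0, 2.0], [-0.0, 2.0], [3.0, 0.0], [-1.0, 0.0], [-1.0, -0.0], [0.0, -0.0]]
-81 62 7.45 [ 5.45225e+02 -3.25580e+01  1.72000e-01  6.20000e+01  5.59230e+01]
  handle [465.4 -46.4 143. ] knob [548.2 -32.  135. ] [[-0.0, -1.0], [-0.0, -1.0], [0.0, 2.0], [-0.0, 2.0], [3.0, 0.0], [-1.0, 0.0], [-1.0, -0.0], [0.0, -0.0]]
-81 65 5.95 [ 5.45469e+02 -3.25140e+01  1.71000e-01  6.50000e+01  5.50780e+01]
  handle [465.7 -46.3 146. ] knob [548.4 -32.  135. ] [[-0.0, 0.0], [-0.0, 0.0], [0.0, 2.0], [-0.0, 2.0], [3.0, -0.0], [-1.0, -0.0], [-1.0, -1.0], [0.0, -1.0]]
-81 75 16.21 [ 5.45847e+02 -3.24440e+01  1.70000e-01  7.50000e+01  5.23000e+01]
  handle [466.  -46.2 156. ] knob [548.8 -31.9 135. ] [[-0.0, 6.0], [-0.0, 6.0], [0.0, 1.0], [-0.0, 1.0], [3.0, -1.0], [-2.0, -1.0], [-1.0, -2.0], [1.0, -2.0]]
-77 59 21.73 [ 5.45174e+02 -3.25670e+01  1.72000e-01  5.90000e+01  5.64230e+01]
  handle [469.3 -45.7 140. ] knob [548.1 -32.1 135. ] [[-0.0, -9.0], [-0.0, -9.0], [0.0, 2.0], [-0.0, 2.0], [3.0, 0.0], [-1.0, 0.0], [-1.0, -0.0], [0.0, -0.0]]
-77 62 18.5 [ 5.45171e+02 -3.25670e+01  1.72000e-01  6.20000e+01  5.55990e+01]
  handle [469.3 -45.7 143. ] knob [548.1 -32.1 135. ] [[-0.0, -7.0], [-0.0, -7.0], [0.0, 2.0], [-0.0, 2.0], [3.0, 0.0], [-1.0, 0.0], [-1.0, -0.0], [0.0, -0.0]]
-77 65 15.19 [ 5.45169e+02 -3.25660e+01  1.71000e-01  6.50000e+01  5.47750e+01]
  handle [469.3 -45.7 146. ] knob [548.1 -32.1 135. ] [[-0.0, -5.0], [-0.0, -5.0], [0.0, 2.0], [-0.0, 2.0], [3.0, 0.0], [-2.0, 0.0], [-1.0, -0.0], [0.0, -0.0]]
-77 75 5.95 [ 5.45478e+02 -3.24970e+01  1.71000e-01  7.50000e+01  5.20010e+01]
  handle [469.6 -45.6 156. ] knob [548.4 -32.  135. ] [[-0.0, 0.0], [-0.0, 0.0], [0.0, 2.0], [-0.0, 2.0], [3.0, -0.0], [-2.0, -0.0], [-1.0, -1.0], [0.0, -1.0]]
```

Call:
{"name": "move_arm", "arguments": {"series": [[[0.004, -0.002, -0.006, 0, 0, 0, -1], [0.004, -0.002, -0.014, 0, 0, 0, -1], [0.004, -0.002, -0.022, 0, 0, 0, -1], [0.004, -0.002, -0.029, 0, 0, 0, -1], [0.004, -0.002, -0.036, 0, 0, 0, -1], [0.004, -0.002, -0.043, 0, 0, 0, -1], [0.004, -0.002, -0.05, 0, 0, 0, -1], [0.004, -0.002, -0.057, 0, 0, 0, -1], [0.004, -0.002, -0.064, 0, 0, 0, -1], [0.004, -0.002, -0.07, 0, 0, 0, -1]]]}}

```text
time_s: 3.45
tcp_pos: [468.6, -46.3, 111.8]
eef_rot: [3.14, -0.001, 0.172]
force: [-2.2, -1.6, 3.6]
grip_width: 0.1
```

Run:
```python
from h import *
for n in ["side","wrist"]:
    im,P=cal(n); a=im[:,:,::-1]
    if n=="side": a=cv2.resize(a[130:330,210:450],None,fx=3,fy=3,interpolation=2)
    cv2.imwrite(f"pics/{n}3.png",a)
```

```text
(no output)
```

View pics/side3.png

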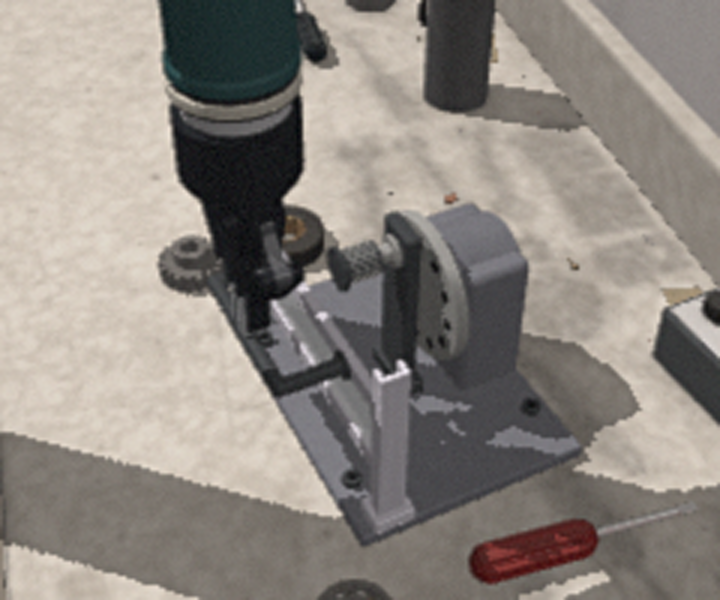

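Call:
{"name": "move_arm", "arguments": {"series": [[[0, 0, -0.005, 0, 0, 0, -1], [0, 0, -0.01, 0, 0, 0, -1], [0, 0, -0.014, 0, 0, 0, -1], [0, 0, -0.018, 0, 0, 0, -1], [0, 0, -0.021, 0, 0, 0, -1], [0, 0, -0.023, 0, 0, 0, -1], [0, 0, -0.025, 0, 0, 0, -1], [0, 0, -0.026, 0, 0, 0, -1], [0, 0, -0.026, 0, 0, 0, -1], [0, 0, -0.026, 0, 0, 0, -1]]]}}

```text
time_s: 4.38
tcp_pos: [469.5, -46.0, 86.7]
eef_rot: [3.141, -0.003, 0.171]
force: [-2.0, 0.4, 11.1]
grip_width: -0.3
```

Call:
{"name": "move_arm", "arguments": {"series": [[[0, 0, -0.002, 0, 0, 0, -1], [0, 0, -0.002, 0, 0, 0, -1], [0, 0, -0.002, 0, 0, 0, -1], [0, 0, 0.005, 0, 0, 0, -1], [0, 0, 0.025, 0, 0, 0, -1], [0, 0, 0.05, 0, 0, 0, 0], [0, 0, 0.075, 0, 0, 0, 0.2], [0, 0, 0.1, 0, 0, 0, 0.2], [0, 0, 0.12, 0, 0, 0, 0.2], [0, 0, 0.13, 0, 0, 0, 0.2]]]}}

```text
time_s: 5.22
tcp_pos: [470.3, -46.1, 219.0]
eef_rot: [3.14, -0.006, 0.171]
force: [1.3, -0.1, 0.6]
grip_width: 51.1
```

Run:
```python
from h import *
print(env.observe()["tcp_pos"])
for n in ["side","wrist"]:
    im,P=cal(n); a=im[:,:,::-1]
    if n=="side": a=cv2.resize(a[130:330,210:450],None,fx=3,fy=3,interpolation=2)
    cv2.imwrite(f"pics/{n}4.png",a)
```

```text
[470.28997168 -46.137144   219.02351072]
```

View pics/side4.png

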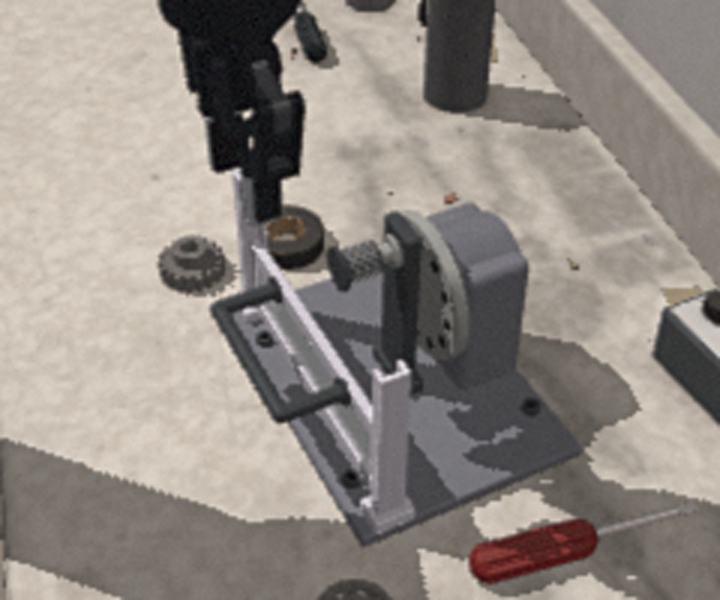

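View pics/wrist4.png

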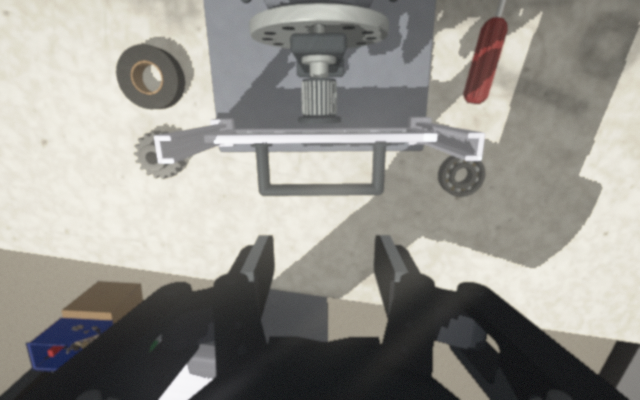

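Call:
{"name": "move_arm", "arguments": {"series": [[[0.01, 0.002, 0, 0.3, -2, 0, 0.3], [0.02, 0.004, 0, 0.7, -4, 0, 0.3], [0.03, 0.006, 0, 1.0, -6, 0, 0.3], [0.045, 0.008, 0, 1.4, -8, 0, 0.3], [0.06, 0.01, 0, 1.7, -10, 0, 0.3], [0.07, 0.012, -0.005, 2, -11.8, 0, 0.3], [0.08, 0.015, -0.013, 2, -11.8, 0, 0.3], [0.083, 0.015, -0.02, 2, -11.8, 0, 0.3], [0.083, 0.015, -0.025, 2, -11.8, 0, 0.3], [0.083, 0.015, -0.029, 2, -11.8, 0, 0.3]]]}}

```text
time_s: 6.15
tcp_pos: [552.0, -31.0, 186.6]
eef_rot: [3.14, -0.211, 0.171]
force: [0.4, 0.4, -0.3]
grip_width: 55.8
```

```bash
cat > look.py <<'E'
from h import *
import sys
t=sys.argv[1]
s=env.observe(); print(s["time_s"],s["tcp_pos"],s["eef_rot"],s["force"])
for n in ["side","wrist"]:
    im,P=cal(n); a=im[:,:,::-1].copy()
    if n=="side": a=cv2.resize(a[130:330,210:450],None,fx=3,fy=3,interpolation=2)
    else:
        np.save("Pw.npy",P)
    cv2.imwrite(f"pics/{n}{t}.png",a)
E
python3 look.py 5
```

```text
6.15 [551.98634224 -31.01741813 186.61997374] [ 3.14004973 -0.21075079  0.1714427 ] [ 0.35209681  0.4366532  -0.33159576]
```

View pics/side5.png

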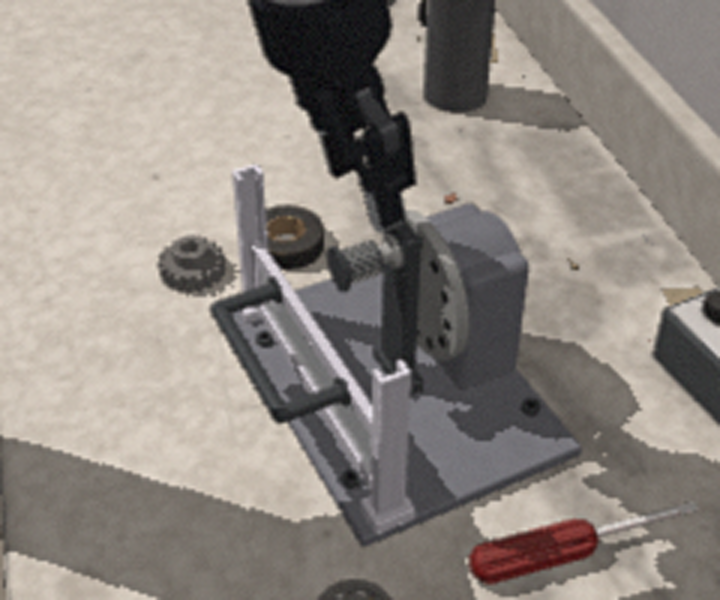

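View pics/wrist5.png

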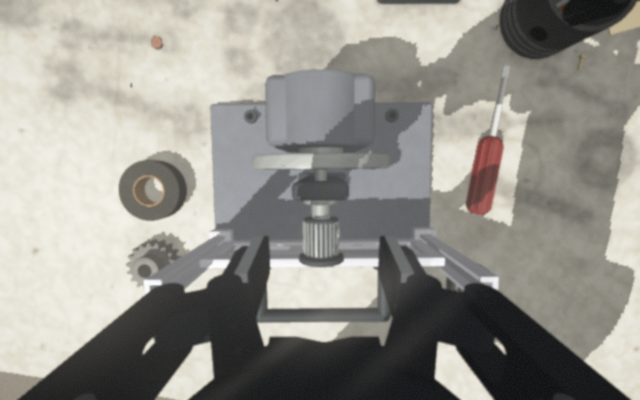

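```bash
python3 - <<'E'
from ov import *
P=np.load("Pw.npy"); s=env.observe()
from scipy.spatial.transform import Rotation as Ro
R=Ro.from_euler("xyz",s["eef_rot"]).as_matrix(); T=np.array(s["tcp_pos"])
p=[545.2,-32.5,.171]
for q in [(-14,16,135),(-14,-16,135),(-10,12,135),(16,12,135),(16,-12,135),(-14,0,151)]: print(q,pr(P,W(p,q)).round(1))
print("tool axis px",[pr(P,T+R[:,2]*d).round(1).tolist() for d in(-19,0,40)])
M=P[:,:3]; C=-np.linalg.solve(M,P[:,3]); print("cam in tool",R.T@(C-T))
# local: lateral offset of knob in tool y for pixel 321,240 at z=135
d=np.linalg.solve(M,[321,240,1]); X=C+d*(135-C[2])/d[2]; print(X, R.T@(X-T))
E
python3 - <<'E'
import cv2
a=cv2.imread("pics/wrist5.png")[160:300,230:410]; cv2.imwrite("pics/w5z.png",cv2.resize(a,None,fx=4,fy=4,interpolation=2))
E
```

```text
(-14, 16, 135) [300.4 256.7]
(-14, -16, 135) [346.2 256.7]
(-10, 12, 135) [306.1 251.1]
(16, 12, 135) [305.9 214.1]
(16, -12, 135) [340.7 214.1]
(-14, 0, 151) [323.3 264. ]
tool axis px [[322.7, 266.1], [322.8, 246.9], [323.0, 218.2]]
cam in tool [  72.52898512    0.50017346 -141.76186693]
[542.78503904 -31.29385985 135.        ] [-19.81922206  -1.43281071  49.07941979]
```

View pics/w5z.png

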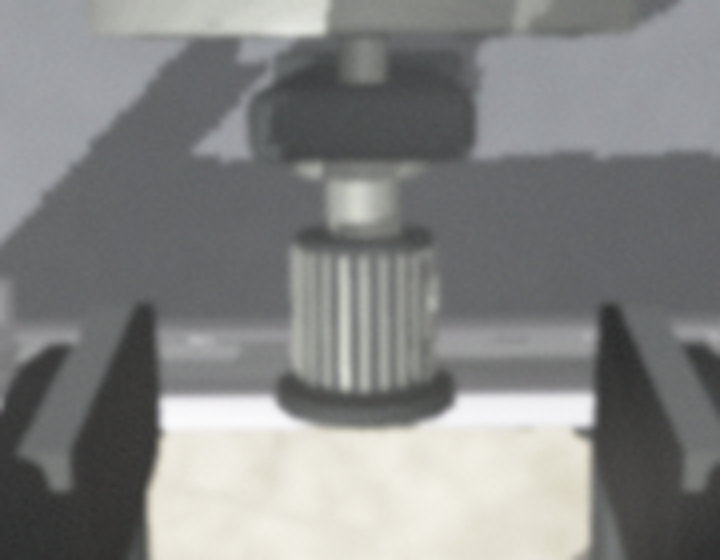

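Call:
{"name": "move_arm", "arguments": {"series": [[[0.0015, 0.0015, -0.008, 0, 0, 0, 0.3], [0.0015, 0.0015, -0.016, 0, 0, 0, 0.3], [0.0015, 0.0015, -0.024, 0, 0, 0, 0.3], [0.0015, 0.0015, -0.032, 0, 0, 0, 0.3], [0.0015, 0.0015, -0.04, 0, 0, 0, 0.3], [0.0015, 0.0015, -0.048, 0, 0, 0, 0.3], [0.0015, 0.0015, -0.056, 0, 0, 0, 0.3], [0.0015, 0.0015, -0.063, 0, 0, 0, 0.3], [0.0015, 0.0015, -0.067, 0, 0, 0, 0.3], [0.0015, 0.0015, -0.067, 0, 0, 0, 0.3]]]}}

```text
time_s: 7.08
tcp_pos: [552.5, -29.4, 118.6]
eef_rot: [3.141, -0.209, 0.171]
force: [0.1, 0.8, 0.5]
grip_width: 55.5
```

```bash
python3 look.py 6
python3 - <<'E'
import cv2
a=cv2.imread("pics/wrist6.png")[160:310,220:420]; cv2.imwrite("pics/w6z.png",cv2.resize(a,None,fx=4,fy=4,interpolation=2))
E
```

```text
7.0833 [552.5475373  -29.44988736 118.61166319] [ 3.14070057 -0.20894072  0.17107678] [0.07832971 0.77359574 0.50418888]
```

View pics/side6.png

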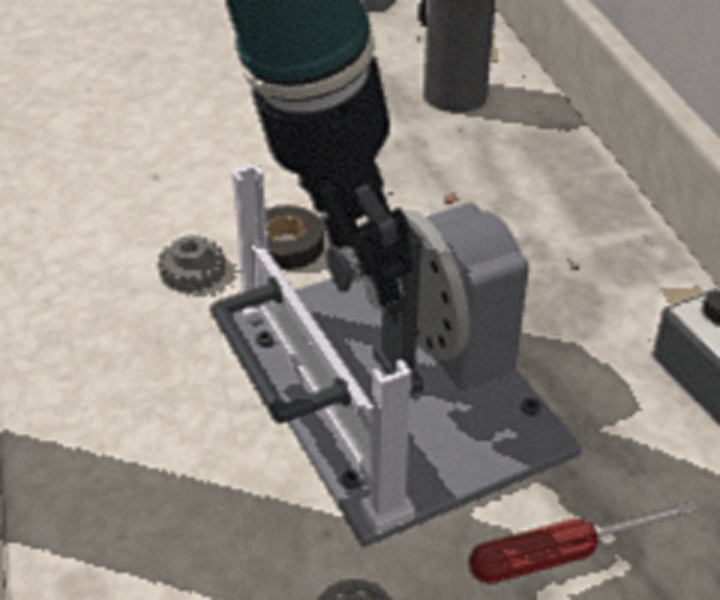

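View pics/w6z.png

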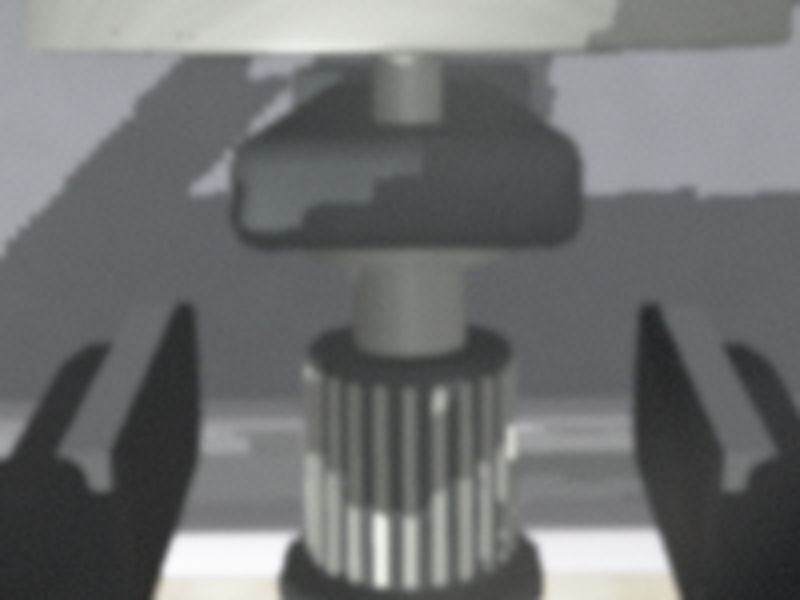

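Call:
{"name": "move_arm", "arguments": {"series": [[[0.001, 0.0007, 0, 0, 0, 0, 0.3], [0.001, 0.0007, 0, 0, 0, 0, 0], [0.001, 0.0007, 0, 0, 0, 0, -0.3], [0.001, 0.0007, 0, 0, 0, 0, -1], [0.001, 0.0007, 0, 0, 0, 0, -1], [0.001, 0.0007, 0, 0, 0, 0, -1], [0.001, 0.0007, 0, 0, 0, 0, -1], [0.001, 0.0007, 0, 0, 0, 0, -1], [0.001, 0.0007, 0, 0, 0, 0, -1], [0.001, 0.0007, 0, 0, 0, 0, -1]]], "grip_force": 60}}

```text
time_s: 8.02
tcp_pos: [554.8, -28.5, 120.8]
eef_rot: [3.141, -0.212, 0.171]
force: [-2.0, 2.8, 4.8]
grip_width: 22.0
```

```bash
python3 look.py 7
python3 - <<'E'
import cv2
a=cv2.imread("pics/wrist7.png")[160:310,220:420]; cv2.imwrite("pics/w7z.png",cv2.resize(a,None,fx=4,fy=4,interpolation=2))
E
```

```text
8.0167 [554.80972748 -28.45545581 120.82540019] [ 3.14056356 -0.21197319  0.17108909] [-2.02770618  2.80373173  4.80847182]
```

View pics/w7z.png

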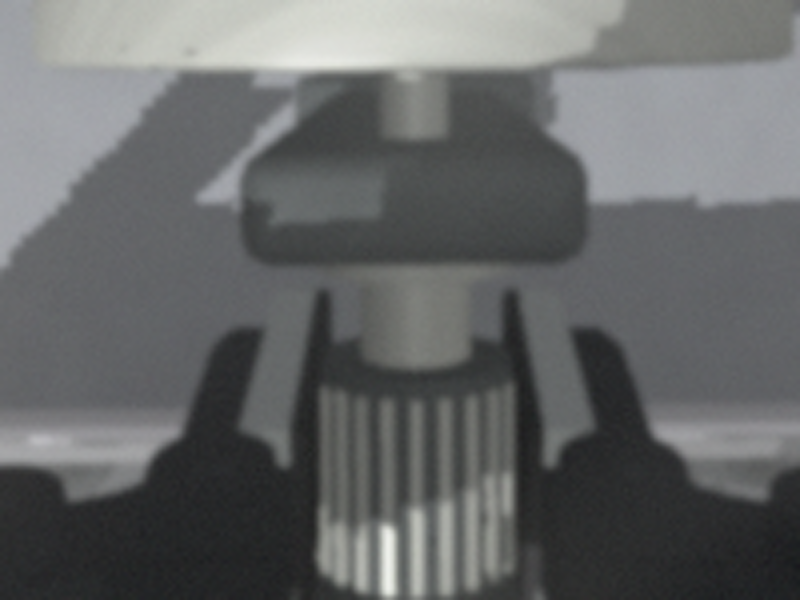

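View pics/side7.png

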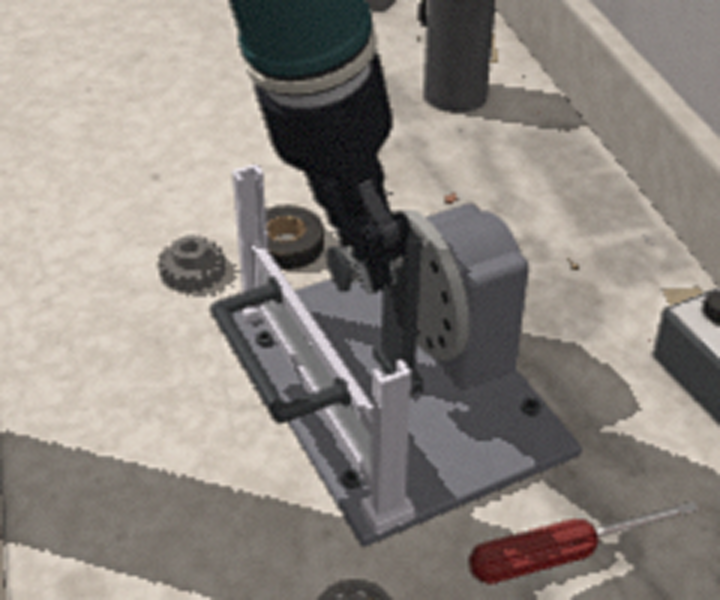

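Call:
{"name": "move_arm", "arguments": {"series": [[[-0.002, -0.0003, 0, 0, 0, 0, -1], [-0.004, -0.0007, 0, 0, 0, 0, -1], [-0.006, -0.001, 0, 0, 0, 0, -1], [-0.008, -0.0014, 0, 0, 0, 0, -1], [-0.01, -0.0017, 0, 0, 0, 0, -1], [-0.012, -0.0021, 0, 0, 0, 0, -1], [-0.014, -0.0024, 0, 0, 0, 0, -1], [-0.016, -0.0028, 0, 0, 0, 0, -1], [-0.0175, -0.003, 0, 0, 0, 0, -1], [-0.0175, -0.003, 0, 0, 0, 0, -1]]]}}

```text
time_s: 8.95
tcp_pos: [539.2, -31.3, 121.0]
eef_rot: [3.14, -0.217, 0.171]
force: [9.2, 3.3, -7.2]
grip_width: 21.5
```

```bash
python3 look.py 8
python3 - <<'E'
import cv2
a=cv2.imread("pics/wrist8.png")[160:310,220:420]; cv2.imwrite("pics/w8z.png",cv2.resize(a,None,fx=4,fy=4,interpolation=2))
E
```

```text
8.95 [539.21179564 -31.26916485 120.9960423 ] [ 3.14002097 -0.21670967  0.17055394] [ 9.19749207  3.28540707 -7.17481374]
```

View pics/w8z.png

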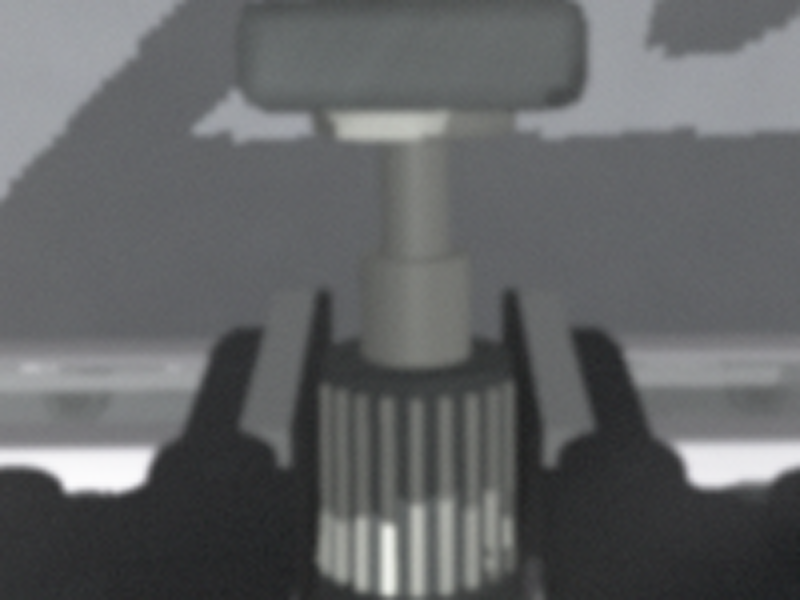

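View pics/side8.png

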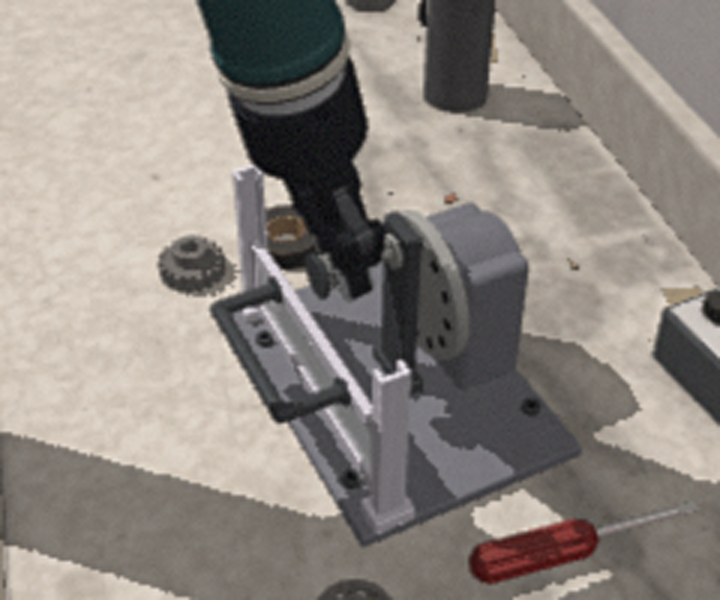

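Call:
{"name": "move_arm", "arguments": {"series": [[[-0.002, -0.0003, 0, 0, 0, 0, -1], [-0.003, -0.0005, 0, 0, 0, 0, -1], [-0.004, -0.0007, 0, 0, 0, 0, -1], [-0.005, -0.0009, 0, 0, 0, 0, -1], [-0.005, -0.0009, 0, 0, 0, 0, -1], [-0.005, -0.0009, 0, 0, 0, 0, -1], [-0.005, -0.0009, 0, 0, 0, 0, -1], [-0.005, -0.0009, 0, 0, 0, 0, -1], [-0.005, -0.0009, 0, 0, 0, 0, -1], [-0.005, -0.0009, 0, 0, 0, 0, -1]]]}}

```text
time_s: 9.88
tcp_pos: [537.1, -31.6, 121.1]
eef_rot: [3.14, -0.223, 0.17]
force: [13.6, 5.3, -10.6]
grip_width: 22.0
```

```bash
python3 look.py 9
python3 - <<'E'
import cv2
a=cv2.imread("pics/wrist9.png")[140:310,220:420]; cv2.imwrite("pics/w9z.png",cv2.resize(a,None,fx=3.5,fy=3.5,interpolation=2))
E
```

```text
9.8833 [537.12091109 -31.64832004 121.0574689 ] [ 3.13976507 -0.22287955  0.16981527] [ 13.64120031   5.26869954 -10.60471709]
```

View pics/w9z.png

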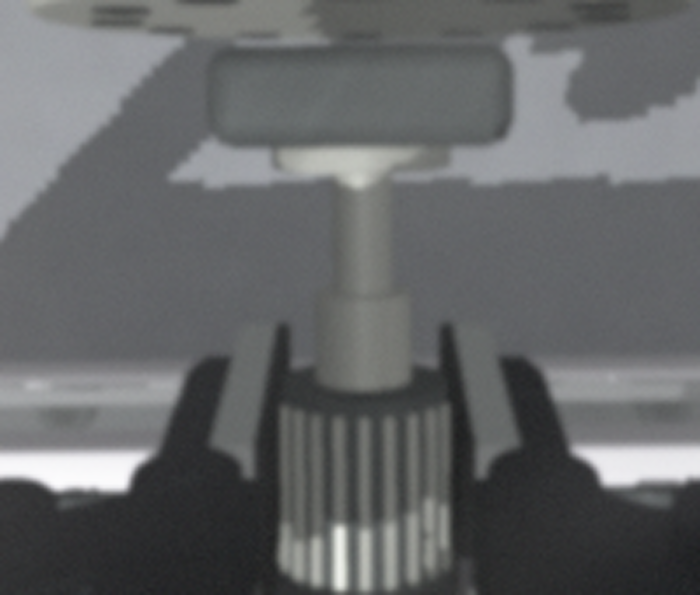

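Call:
{"name": "move_arm", "arguments": {"series": [[[-0.003, -0.0005, 0, 0, 0, 0, -1], [-0.004, -0.0007, 0, 0, 0, 0, -1], [-0.005, -0.0009, 0, 0, 0, 0, -1], [-0.005, -0.0009, 0, 0, 0, 0, -1], [-0.005, -0.0009, 0, 0, 0, 0, -1], [-0.005, -0.0009, 0, 0, 0, 0, -1], [-0.005, -0.0009, 0, 0, 0, 0, -1], [-0.005, -0.0009, 0, 0, 0, 0, -1], [-0.005, -0.0009, 0, 0, 0, 0, -1], [-0.005, -0.0009, 0, 0, 0, 0, -1]]]}}

```text
time_s: 10.82
tcp_pos: [537.2, -31.7, 121.3]
eef_rot: [3.139, -0.234, 0.168]
force: [25.7, 7.7, -20.7]
grip_width: 21.9
```

```bash
python3 look.py 10
python3 - <<'E'
import cv2
a=cv2.imread("pics/wrist10.png")[140:310,220:420]; cv2.imwrite("pics/w10z.png",cv2.resize(a,None,fx=3.5,fy=3.5,interpolation=2))
E
```

```text
10.8167 [537.16231005 -31.72010548 121.26227064] [ 3.13922736 -0.23386364  0.16834778] [ 25.73644484   7.69528895 -20.66056496]
```

View pics/w10z.png

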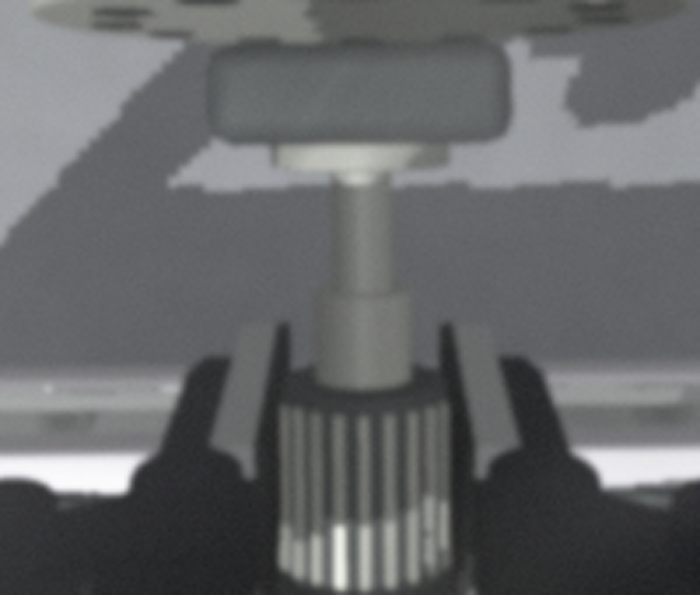

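View pics/side10.png

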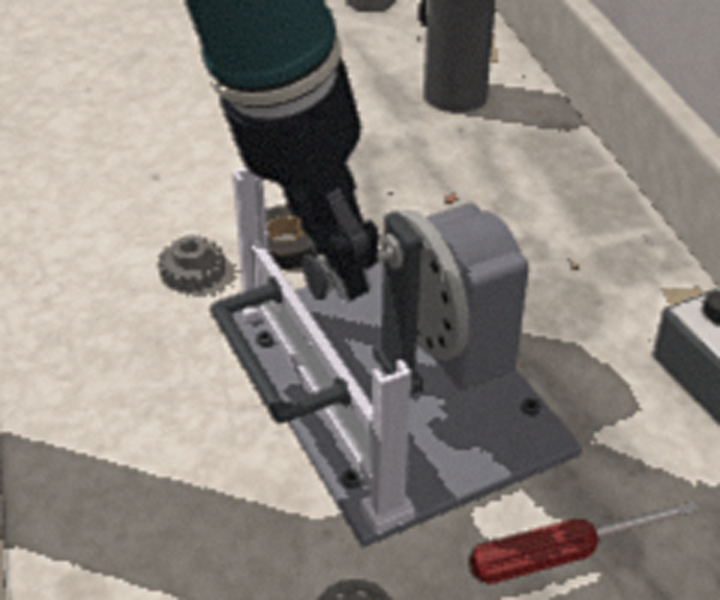

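Run:
```python
from workcell import env, job
s=env.observe(); print(s["time_s"],s["tcp_pos"],s["force"],s["grip_width"])
print(job.finish_job())
s=env.observe(); print(s["time_s"],s["tcp_pos"],s["force"],s["grip_width"])
```

```text
10.9167 [537.14085094 -31.71839612 121.26240123] [ 25.03233723   8.24784312 -20.16682255] 21.722729427421143
the job is handed in; nothing more can be done
None
the job is handed in; nothing more can be done
```

I pushed the guard fully down, then gripped the plunger knob from above, pulled it straight out to its stop and handed the job in at 10.9 s, still gripping. `finish_job` gives no verdict, so what follows is from my own checks.

- **Guard:** I pushed down on the bar handle with shut fingers until the tip was at 86.7 mm (bar top expected at 87 mm fully down). The force rose from 3.6 N to 11 N, and the later pictures show the screen still down.
- **Plunger:** The tool moved about 18 mm along the pull. Commanding 5 mm more raised the x force from 14 N to 25 N with no further travel, so it is on its stop. The knob has not slipped in the fingers.
- **Grip:** The last reading before hand-in was 21.7 mm opening against the 24 mm knob, with the hand commanded to 60 N. The 2 mm difference is unexplained, but the wrist view shows the pads seated on the grip behind the rim.
- **Loose items:** None looked moved in the pictures I compared by eye; I did not measure their positions.
- **Disagreements:** The camera fits differed by about 3 mm on the knob's sideways position, so I centred the grasp from the wrist view. My fit put the guard's starting height at about 59–65 mm, below the stated 75 mm, though a different reading of the handle offset fitted 75 mm as well.

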